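# Load a handset into a shielded test box and clamp it shut

## Robot

A 6-joint arm with a two-finger parallel gripper is mounted at the origin on a cart in front of the work surface, level with it; the furniture and walls round the work are solid. World frame = base frame: x ahead of the robot, y to its left, z up, the work surface at z = 0. Lengths are in mm, angles in rad, forces in N, time in s.
With the tool pointing down it reaches from about 350 to 975 mm from the base axis. Payload 7.1 kg.
Tool frame: the origin (TCP) lies midway between the tips of the shut fingers; the grasp point (between the pads) lies 19 mm behind it (ctrl.grasp_offset is the distance from the TCP to the grasp point, in mm); z points along the fingers, y is the line along which they close (so a half turn about z gives the same grasp; the last joint's range is limited). The gripper opens to 88 mm and grips with 3 to 60 N. Pads are 20 mm wide; open, the fingers measure 115 mm over their backs; the gripper's body (75 mm by 178 mm) begins 61 mm behind the grasp point.
Start: joints at [1.24, 0.423, 1.63, -0, 1.089, -0.019], TCP at [191.701, 594.858, 222.675] pointing down, gripper open.
Joint ranges: [-3, 3], [-0.9, 2.11], [0.09, 2.58], [-1.31, 4.45], [0.11, 2.69], [-2.54, 2.54]. Speed limits (rad/s): [2.39, 2.39, 3.01, 3.14, 3.14, 3.14].

## Interface

Orientations are given as a rotation vector (axis times angle).
In Python, from workcell import ctrl gives the robot as it stands. The module is installed in compiled form; this text tells all that it offers.
- The arm moves only by the tool servo_tool, never from a script. Its argument "rows" is a list of rows, each a list of 7 numbers: the turn, a rotation vector about the tool's x, y, z as a fraction of full scale, then the shift along the tool's x, y, z as a fraction of full scale, then the finger opening in mm, from 0 to 87.8. A call has 1 to 10 rows; each row is the pose to reach, as a shift and turn from the pose commanded when the call began, along the tool's axes at that moment; what a row does not reach only later rows make up. Full scale, the value 1, is 20 cm for a shift and 1.5 rad for a turn. A row lasts 1/8 s, in which the tool goes at most 62.5 mm and 10.7 degrees, less where a joint would pass 70% of its speed; a pose out of reach is approached as far as the arm can. A call with a number of a shift or a turn outside -1 to 1 is refused whole. A call with a gripper value outside its range is refused whole. The fingers move at their own pace and stop on an object; the grip force is fixed at half the most. Time passes only in rows, so rows that repeat a pose let the fingers close. It gives the time, the measured TCP pose, the force, the opening and the grip force at its end, in the units of the state.
- ctrl.get_obs(): the state, without advancing time (a new reading comes with each control period).
- ctrl.get_image(name): name is "scene" or "top" or "wrist"; returns (picture, depth): 480x640x3 uint8, red, green, blue; 480x640 float32, mm along the optical axis (not along the pixel's ray), 0 where there is no reading.
- ctrl.camera_info(name): a dict with "intrinsics" (3x3 intrinsics, pixels), "R" (3x3) and "t" (3): a world point X has camera coordinates R X + t. Camera axes: x right, y down, z forward; pixel columns grow to the right and rows downward; lengths in mm; the calibration is good to about 2 mm. A picture is of the moment at which its call begins: read the wrist's pose just before it. camera_info takes no time and is no camera call; for the wrist camera it gives the pose at the moment of the call.
- ctrl.close_job(): hands the job in; it is judged then, once.
The state is a dict: "t": time; "qpos": joint angles; "qvel": joint speeds; "joint_torque": joint torques, N m; "ee_pos": TCP position; "orientation": TCP orientation; "ft_force": force on the tool from outside, world axes, zero at the start; "moment": the same for the moment, N m; "width": finger opening in mm; "grasp_force": force on a finger pad.
Only numpy, scipy, OpenCV 4.12 (cv2) and the standard library are available. Lean on these libraries where they do the work, as an engineer would, in place of code of your own. Each camera call takes 0.05 s, during which the arm holds its last target. There are 200 camera calls.

## Task

Lay the opened handset, board side up, down in the nest of the shielded test box, close the lid over it and turn the front lever all the way over, so that the lid stays clamped with its edge flush on the base all round. Leave the key phone, the tape roll and the solder spool where they are.

Things in the scene. Friction and masses are not known exactly. Their poses are not given: they have to be found in the camera images.
- handset_center (a point): Opened handset: flat phone-shaped slab 104 x 48 x 8 mm, its circuit board showing on top; loose, lying board up on the worktop. Point: its centre, 4 mm above its underside. x along its 104 mm length, z up out of the board side. 40 to 80 g; grasp across its 48 mm width.
- handset: The same opened handset; origin in the middle of its underside, axes as above.
- test_box: Shielded test box: grey metal clamshell case fixed to the worktop, 140 mm front to back, 180 mm wide; base half up to 55 mm above the worktop, hinged lid half 30 mm deep. Inside the base: 130 mm front to back, 170 mm wide. Origin: middle of its underside. x from its front (which faces the robot and its left) to its hinge side, y to the box's left, z up.
- nest (a point): Where the handset's centre comes to lie: 49 mm above the worktop, 6 mm in front of the box's middle; axes as the box. Nest floor at 45 mm, 10 mm below the rim. The handset lies along y, either way round, board up. Guides at its corners and ends (3 mm high, sloping lead-ins above) leave 2 mm play a side. The middle 60 mm of both long sides is cut away 35 mm deep for fingers.
- lid_hinge_axis (a point): Middle of the lid's hinge line at the back of the box, 74 mm behind the box's middle and 55 mm above the worktop (rim level). Axes as the box; the hinge runs along y.
- lid (a joint): Lid angle (rad): 0 = shut, edge flush on the base; 1.57 = upright; starts 1.7 to 1.9. A friction hinge holds it where it is left (3 to 6 N near its front edge moves it). Below 0.03 rad a springy gasket in the base rim bears on it (4 N at the front edge at first, 13 N when shut) and lifts it again if it is only pressed down.
- lid_outer_face (a point): Point on the middle line of the lid's outer face (top when shut; looks away from the robot when open), 105 mm from the hinge axis along the lid, 31 mm out from the plane of its edge. The lid's front is 39 mm farther from the hinge. The face reaches 90 mm to either side. x from the lid's front to the hinge, y to the box's left, z out of the face.
- lever (a joint): Angle (rad) of the steel cam lever pivoted on the middle of the lid's front face, 14 mm above the lid's edge; it turns in the plane of that face. 0 = open, 1.22 = fully over; starts 0 to 0.15. Seen from the front, lid shut, it points up and 25 degrees to the left at 0, and 5 degrees below level to the left at 1.22.
- lever_knob (a point): Middle of the round black knob at the lever's end, 15 mm thick, 27 mm long, pointing forward from the box; 62 mm from the lever's pivot, 30 mm before the front face. With the lid open the lever points back across the lid's top edge, left of its middle. Turned over, the lever hooks a stud on the base and draws the lid down; up to 10 N at the knob; it stays where left.
- key_phone: Complete key phone, 108 x 46 x 16 mm, with keypad and small screen; loose, to be left alone. Origin in the middle of its underside.
- tape: Roll of packing tape, 84 mm across and 45 mm high, lying flat; loose, to be left alone. Origin in the middle of its underside.
- spool: Spool of solder, 34 mm across and 26 mm high; loose, to be left alone. Origin in the middle of its underside.

How it is judged:
By the outcome, as a careful person would: the job done as asked, in the order asked, and still so for the second after the job is handed in, with the robot touching nothing.
It also fails if it takes over 69 s, if anything falls off the work surface, if the arm or the gripper's body presses on something with over 40 N, if the wrist force passes 120 N, or if a joint passes its speed limit or range.

## Working session

There is one attempt and no reset: what is moved stays moved. The work goes in short steps, Python scripts to look and compute and a tool call to move; the robot and the scene stay as the last step left them, time stands still between calls to the robot, and variables do not carry over. Pictures are saved under pics/ and viewed, at most 10 in all, crops included, and the job is handed in when it is done.

Besides the shell and the picture viewer there is one more tool, called after ">>>" as a command line: name --pt "numbers of a row" for each row, then --argument value for the rest. servo_tool: Moves the arm, as the interface text tells. Its arguments: {"type":"object","properties":{"rows":{"type":"array","items":{"type":"array","items":{"type":"number"}}}},"required":["rows"]}

```bash
mkdir -p pics
cat > h.py <<'E'
import numpy as np, cv2
from scipy.spatial.transform import Rotation as Ro
from workcell import ctrl
def snap(n,f=None):
    ci=ctrl.camera_info(n); im,d=ctrl.get_image(n)
    if f: cv2.imwrite('pics/'+f,im[:,:,::-1])
    return im,d,ci
def world(d,ci):
    K=ci['intrinsics'];v,u=np.mgrid[:480,:640]
    P=np.stack([(u-K[0,2])/K[0,0]*d,(v-K[1,2])/K[1,1]*d,d],-1)
    return (P-ci['t'])@ci['R']   # R^T (P-t)
def st():
    o=ctrl.get_obs(); print({k:np.round(o[k],3).tolist() for k in ('t','qpos','ee_pos','orientation','ft_force','width','grasp_force')}); return o
def goal(pos,R=None):
    "shift/turn fractions from present pose to a world TCP pose"
    o=ctrl.get_obs();R0=Ro.from_rotvec(o['orientation'])
    s=R0.inv().apply(np.array(pos)-o['ee_pos'])/200
    t=(R0.inv()*R).as_rotvec()/1.5 if R is not None else np.zeros(3)
    return np.round(np.r_[t,s],3).tolist()
E
python3 - <<'E'
from h import *
st()
for n in('scene','top'):
    im,d,ci=snap(n,n+'1.png'); W=world(d,ci); np.savez('/tmp/'+n,W=W,d=d); print(n,np.round(-ci['R'].T@ci['t']),np.round(ci['R'][2],2))
E
```

```text
{'t': 0.0, 'qpos': [1.24, 0.424, 1.631, -0.0, 1.089, -0.019], 'ee_pos': [191.511, 594.335, 221.889], 'orientation': [-0.488, -3.103, 0.002], 'ft_force': [-0.87, 0.011, -0.368], 'width': 87.647, 'grasp_force': 0.0}
scene [ -46. -696.  452.] [ 0.69  0.58 -0.43]
top [ 423. -190. 1100.] [ 0.12  0.02 -0.99]
```

View pics/scene1.png

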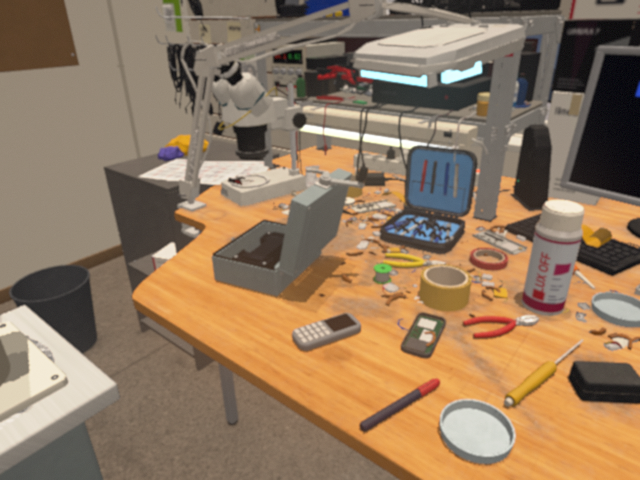

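View pics/top1.png

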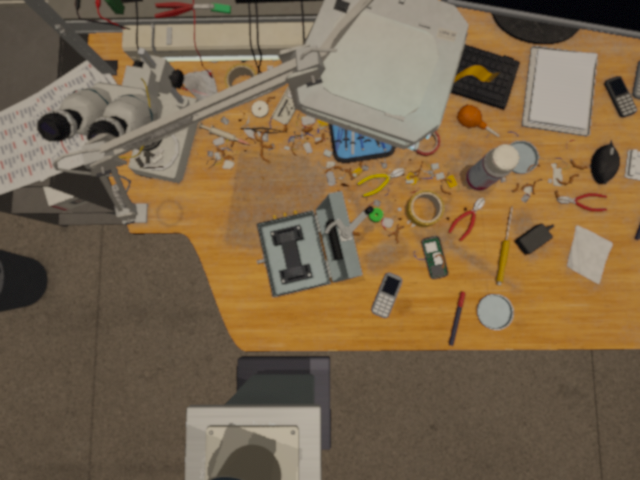

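The scene view shows the box at about (285,235) with its lid open, the key phone at (327,331), the handset at (424,335), the tape at (445,287) and the spool at (382,272). In the top view the box is at (295,250), the handset at (434,257), the key phone at (387,296) and the knob near (330,235). Next I'll turn these pixels into positions.

Run:
```python
from h import *
T=np.load('/tmp/top.npz')['W'];S=np.load('/tmp/scene.npz')['W']
for n,W,pts in(('top',T,[(434,257),(434,240),(387,296),(295,250),(265,222),(318,212),(275,293),(325,288),(345,290),(335,196),(342,250),(424,209),(375,214),(330,340),(250,390),(240,460),(365,212)]),('sc',S,[(424,335),(327,331),(445,275),(250,255),(310,230),(345,186),(215,281),(265,291)])):
    for u,v in pts: print(n,(u,v),np.round(W[v,u]))
def rect(W,im,m,name):
    p=W[m][:,:2].astype(np.float32); r=cv2.minAreaRect(p); print(name,len(p),r,np.round(np.median(W[m][:,2]),1))
im=cv2.imread('pics/top1.png')
# handset: height window in region
for n,(u0,u1,v0,v1) in {'handset':(412,456,228,285),'keyphone':(365,408,268,322)}.items():
    m=np.zeros((480,640),bool); m[v0:v1,u0:u1]=1; m&=(T[...,2]>4)&(T[...,2]<25); rect(T,im,m,n)
cv2.imwrite('pics/topcrop.png',cv2.resize(im[180:310,230:460],None,fx=3.4,fy=3.4,interpolation=cv2.INTER_CUBIC))
```

```text
top (434, 257) [ 502. -442.    6.]
top (434, 240) [ 544. -444.    3.]
top (387, 296) [ 408. -324.   11.]
top (295, 250) [ 519. -105.   42.]
top (265, 222) [585. -35.  59.]
top (318, 212) [ 606. -161.   66.]
top (275, 293) [418. -54.  13.]
top (325, 288) [ 429. -175.   -2.]
top (345, 290) [ 423. -224.   -2.]
top (335, 196) [ 617. -200.  190.]
top (342, 250) [ 504. -213.  196.]
top (424, 209) [ 622. -424.   -2.]
top (375, 214) [ 610. -300.    6.]
top (330, 340) [ 304. -186.    1.]
top (250, 390) [ 109.   74. -375.]
top (240, 460) [ 69.   6. 109.]
top (365, 212) [ 580. -260.  208.]
sc (424, 335) [ 497. -447.    6.]
sc (327, 331) [ 402. -333.   17.]
sc (445, 275) [ 650. -406.   27.]
sc (250, 255) [467. -96.  46.]
sc (310, 230) [ 483. -234.  130.]
sc (345, 186) [ 606. -216.  169.]
sc (215, 281) [410. -54.   1.]
sc (265, 291) [ 435. -164.    8.]
handset 606 ((505.70867919921875, -440.3488464355469), (103.00060272216797, 136.7434539794922), 88.08425903320312) 6.6
keyphone 862 ((411.0598449707031, -325.8345947265625), (124.90165710449219, 96.4874496459961), 2.6396524906158447) 15.4
```

View pics/topcrop.png

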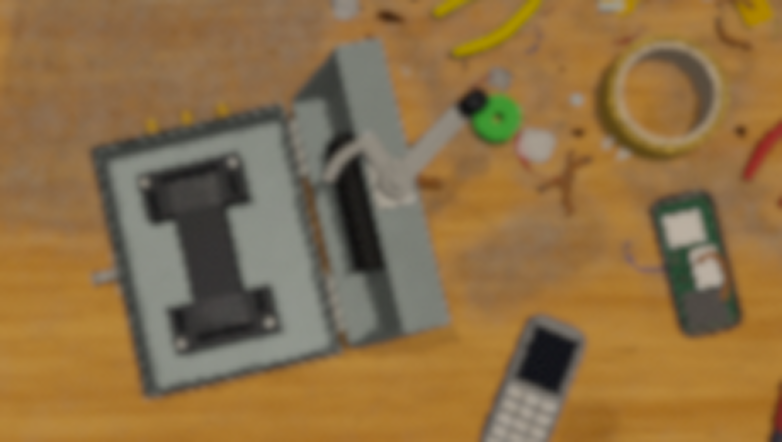

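Run:
```python
from h import *
d=np.load('/tmp/top.npz');T=d['W'];S=np.load('/tmp/scene.npz')['W']
ci=ctrl.camera_info('top');K=ci['intrinsics']
def at(u,v,z):  # pixel ray meets height z
    r=ci['R'].T@np.array([(u-K[0,2])/K[0,0],(v-K[1,2])/K[1,1],1]);c=-ci['R'].T@ci['t'];return c+r*(z-c[2])/r[2]
cr=lambda u,v:(230+(u+.5)/3.4-.5,180+(v+.5)/3.4-.5)
# box rim corners
fl,fr=at(*cr(95,150),55),at(*cr(148,395),55); bl,br=at(*cr(280,108),55),at(*cr(338,352),55)
for p in(fl,fr,bl,br):print(np.round(p))
print('w',np.linalg.norm(fl-fr),np.linalg.norm(bl-br),'d',np.linalg.norm(fl-bl))
c=(fl+fr+bl+br)/4; print('c',c, 'yaw y',np.degrees(np.arctan2(*(fl-fr)[[1,0]])),np.degrees(np.arctan2(*(bl-br)[[1,0]])))
for n,W in(('top',T),('scene',S)):
    m=(W[...,0]>430)&(W[...,0]<650)&(W[...,1]<-10)&(W[...,1]>-260)&(W[...,2]>40)&(W[...,2]<260)
    yb=(fl-fr)/np.linalg.norm(fl-fr);xb=np.array([yb[1],-yb[0],0])
    P=W[m]-c; a=P@xb;b=P@yb;z=W[m][:,2]
    for zz in range(60,240,20):
        k=(z>zz-6)&(z<zz+6)&(a>60)
        for s,kk in (('R',k&(b<-10)),('L',k&(b>-10))):
            if kk.sum()>3:print(n,zz,s,kk.sum(),'x',np.round(np.percentile(a[kk],[5,50,95])),'y',np.round(np.percentile(b[kk],[5,95])))
hp=[at(*cr(u,v),8) for u,v in((652,208),(710,192),(742,318),(688,334))]
print('hs',np.round(hp),np.mean(hp,0))
e1=(np.array(hp[0])+hp[1]-hp[2]-hp[3]);print('yaw',np.degrees(np.arctan2(e1[1],e1[0])))
```

```text
[581. -17.  55.]
[411. -55.  55.]
[ 609. -146.   55.]
[ 440. -185.   55.]
w 173.96168224064633 174.2997228811085 d 132.38207671856057
c [ 510.42630839 -100.80588173   55.        ] yaw y 12.602194065903971 12.866829432099697
top 60 R 380 x [66. 82. 99.] y [-80. -16.]
top 60 L 386 x [66. 80. 97.] y [-3. 84.]
top 80 R 35 x [ 80. 104. 106.] y [-89. -43.]
top 80 L 29 x [ 80. 103. 105.] y [58. 87.]
top 100 R 20 x [ 85. 109. 110.] y [-88. -45.]
top 100 L 23 x [ 83. 107. 109.] y [59. 88.]
top 120 R 24 x [ 87.  89. 106.] y [-89. -15.]
top 120 L 34 x [ 87.  89. 105.] y [-6. 87.]
top 140 R 55 x [ 92.  95. 107.] y [-85. -11.]
top 140 L 65 x [ 92.  94. 107.] y [-6. 87.]
top 160 R 7 x [ 98. 100. 118.] y [-89. -84.]
top 160 L 7 x [ 97. 100. 105.] y [86. 90.]
top 180 R 15 x [103. 134. 135.] y [-88. -14.]
top 180 L 13 x [102. 120. 135.] y [23. 90.]
top 200 R 76 x [107. 110. 119.] y [-84. -11.]
top 200 L 300 x [107. 119. 156.] y [-7. 75.]
scene 60 R 180 x [ 67. 104. 107.] y [-89. -18.]
scene 60 L 94 x [103. 105. 107.] y [-5. 83.]
scene 80 R 200 x [ 83. 109. 112.] y [-89. -19.]
scene 80 L 97 x [109. 111. 113.] y [-6. 86.]
scene 100 R 205 x [ 88. 114. 117.] y [-89. -18.]
scene 100 L 99 x [114. 116. 118.] y [-5. 86.]
scene 120 R 213 x [ 93. 119. 122.] y [-89. -19.]
scene 120 L 104 x [119. 121. 122.] y [-6. 84.]
scene 140 R 221 x [ 98. 124. 127.] y [-89. -18.]
scene 140 L 104 x [124. 126. 128.] y [-6. 86.]
scene 160 R 235 x [103. 129. 132.] y [-89. -20.]
scene 160 L 114 x [129. 131. 132.] y [-5. 82.]
scene 180 R 239 x [108. 133. 136.] y [-89. -18.]
scene 180 L 87 x [133. 135. 136.] y [-7. 83.]
scene 200 R 88 x [108. 112. 121.] y [-84. -11.]
scene 200 L 248 x [106. 130. 156.] y [-8. 72.]
hs [[ 542. -412.    8.]
 [ 553. -455.    8.]
 [ 462. -474.    8.]
 [ 451. -435.    8.]] [ 501.75366256 -443.84600377    8.        ]
yaw 12.881112663089086
```

```bash
cat >> h.py <<'E'
def pose(yaw,tilt=0):
    "z down, tool y at world angle yaw (deg); tilt about world-horizontal tool x (deg)"
    y=np.radians(yaw); Y=np.array([np.cos(y),np.sin(y),0]);Z=np.array([0,0,-1.]);X=np.cross(Y,Z)
    return Ro.from_matrix(np.c_[X,Y,Z])*Ro.from_euler('x',tilt,degrees=True)
def plan(wps,start=None):
    "wps: (pos,R). prints fractions from one to the next"
    if start is None:
        o=ctrl.get_obs();start=(o['ee_pos'],Ro.from_rotvec(o['orientation']))
    p,R=start
    for q,Q in wps:
        s=R.inv().apply(np.array(q,float)-p)/200;t=(R.inv()*Q).as_rotvec()/1.5
        print(np.round(np.r_[t,s],3).tolist(),'rows>=%.1f'%max(np.linalg.norm(s)*200/62.5,np.degrees(np.linalg.norm(t)*1.5)/10.7)); p,R=np.array(q,float),Q
E
python3 - <<'E'
from h import *
plan([((340,450,320),pose(50)),((450,220,330),pose(20)),((480,-30,340),pose(-15)),((490,-270,300),pose(-50)),((502,-444,200),pose(-77))])
E
```

```text
[-0.001, 0.0, 0.258, -0.928, -0.46, -0.49] rows>=3.7
[0.0, 0.0, 0.349, -1.161, -0.527, -0.05] rows>=4.1
[0.0, 0.0, 0.407, -1.226, -0.287, -0.05] rows>=4.0
[0.0, 0.0, 0.407, -1.146, 0.359, 0.2] rows>=3.9
[0.0, 0.0, 0.314, -0.513, 0.705, 0.5] rows>=3.2
```

Run:
```python
from h import *
plan([((350,470,320),pose(-5)),((450,255,330),pose(-45)),((480,0,340),pose(-45)),((490,-250,320),pose(-45)),((502,-444,200),pose(-77))])
```

```text
[-0.001, 0.001, 0.898, -0.945, -0.35, -0.49] rows>=7.2
[0.0, 0.0, 0.465, -1.027, 0.592, -0.05] rows>=3.8
[0.0, 0.0, 0.0, -0.795, 1.008, -0.05] rows>=4.1
[0.0, 0.0, 0.0, -0.849, 0.919, 0.1] rows>=4.0
[0.0, 0.0, 0.372, -0.643, 0.728, 0.6] rows>=3.7
```

>>> servo_tool --pt "0 0 0.45 -0.945 -0.35 -0.49 75" --pt "0 0 0.9 -0.945 -0.35 -0.49 75" --pt "0 0 0.9 -0.945 -0.35 -0.49 75" --pt "0 0 0.9 -0.945 -0.35 -0.49 75" --pt "0 0 0.9 -0.945 -0.35 -0.49 75" --pt "0 0 0.9 -0.945 -0.35 -0.49 75" --pt "0 0 0.9 -0.945 -0.35 -0.49 75" --pt "0 0 0.9 -0.945 -0.35 -0.49 75" --pt "0 0 0.9 -0.945 -0.35 -0.49 75"

```text
t: 1.23
ee_pos: [350.0, 470.2, 320.4]
orientation: [2.317, 2.121, -0.001]
ft_force: [-0.5, 0.9, -0.3]
width: 75.0
grasp_force: 0.0
```

>>> servo_tool --pt "0 0 0.465 -1 0.59 -0.05 75" --pt "0 0 0.465 -1 0.59 -0.05 75" --pt "0 0 0.465 -1 0.59 -0.05 75" --pt "0 0 0.465 -1 0.59 -0.05 75" --pt "0 0 0.465 -1 0.59 -0.05 75"

```text
t: 1.85
ee_pos: [450.5, 258.1, 330.9]
orientation: [2.905, 1.194, 0.001]
ft_force: [0.3, 0.1, 0.2]
width: 74.8
grasp_force: 0.0
```

>>> servo_tool --pt "0 0 0 -0.8 1 -0.05 75" --pt "0 0 0 -0.8 1 -0.05 75" --pt "0 0 0 -0.8 1 -0.05 75" --pt "0 0 0 -0.8 1 -0.05 75" --pt "0 0 0 -0.8 1 -0.05 75" --pt "0 0 0 -0.8 1 -0.05 75"

```text
t: 2.6
ee_pos: [477.0, 6.3, 340.6]
orientation: [-2.903, -1.199, -0.0]
ft_force: [-0.2, 0.6, 0.1]
width: 75.1
grasp_force: 0.0
```

Run:
```python
from h import *
im,d,ci=snap('wrist','w1.png'); np.savez('/tmp/w1',d=d,im=im,**{k:ci[k] for k in ci if k in('R','t','intrinsics')}); print(np.round(-ci['R'].T@ci['t']),np.round(ci['R'],2))
plan([((490,-250,320),pose(-45)),((502,-444,150),pose(-77))])
```

```text
[531.  61. 502.] [[ 0.71 -0.71  0.  ]
 [-0.68 -0.68  0.28]
 [-0.2  -0.2  -0.96]]
[-0.0, -0.0, -0.001, -0.861, 0.956, 0.102] rows>=4.1
[0.0, 0.0, 0.372, -0.643, 0.728, 0.85] rows>=4.1
```

View pics/w1.png

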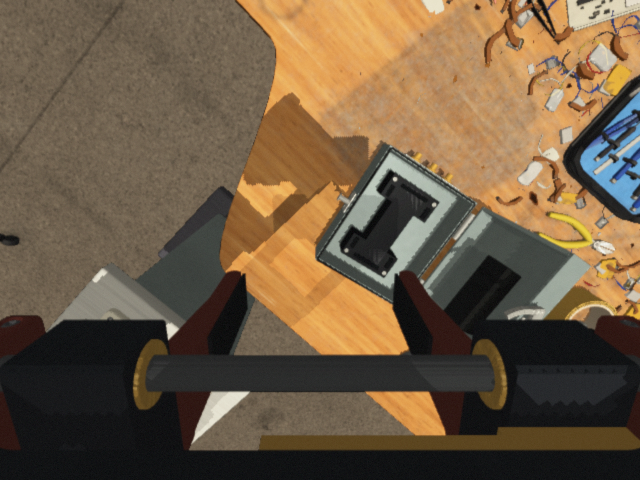

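Run:
```python
from h import *
f=np.load('/tmp/w1.npz');d,im=f['d'],f['im'];ci={k:f[k] for k in('R','t','intrinsics')};W=world(d,ci)
for p in((393,180),(435,204),(345,249),(382,272),(386,145),(474,203),(317,259),(390,226),(345,200)):print(p,np.round(W[p[1],p[0]],1))
x,y=W[...,0],W[...,1]
g=cv2.cvtColor(im,cv2.COLOR_RGB2GRAY)
R0=np.array([510,-102]);
yw=np.radians(12.8);yb=np.array([np.cos(yw),np.sin(yw)]);xb=np.array([yb[1],-yb[0]])
m=(W[...,2]>50)&(W[...,2]<60)&(abs((W[...,:2]-R0)@xb)<66)&(abs((W[...,:2]-R0)@yb)<100)
m[:,:310]=0
P=W[m][:,:2]; 
# front rim & left rim extents
a=(P-R0)@xb;b=(P-R0)@yb
for lo in range(-80,80,20):
    k=(b>lo)&(b<lo+20)
    if k.sum(): print('b',lo,'xmin',np.round(np.percentile(a[k],[1,3]),1))
for lo in range(-60,60,20):
    k=(a>lo)&(a<lo+20)
    if k.sum(): print('a',lo,'ymin/max',np.round(np.percentile(b[k],[1,99]),1))
# dark nest plate region
m=(g<60)&(W[...,2]>30)&(W[...,2]<62)&(abs((W[...,:2]-R0)@xb)<60)&(abs((W[...,:2]-R0)@yb)<80)
n,l,s,c=cv2.connectedComponentsWithStats(m.astype(np.uint8));i=1+s[1:,4].argmax();print(s[i],n)
r=cv2.minAreaRect(np.float32(W[l==i][:,:2]));print(r,'z',np.percentile(W[l==i][:,2],[5,50,95]))
```

```text
(393, 180) [556.4 -49.5  45.5]
(435, 204) [ 574.5 -112.4   47.3]
(345, 249) [445.9 -73.6  45.3]
(382, 272) [ 458.9 -135.6   44.7]
(386, 145) [580.9 -11.6  34.9]
(474, 203) [ 610.6 -144.7   54.6]
(317, 259) [411.4 -53.2  57.8]
(390, 226) [512.  -93.   45.9]
(345, 200) [494.  -23.4  48.6]
b -60 xmin [-39.3 -39.1]
b -40 xmin [-39.3 -39.1]
b -20 xmin [61.8 61.9]
b 0 xmin [62.1 62.2]
b 20 xmin [-38.7 -38.2]
b 40 xmin [-39.1 -38.4]
b 60 xmin [-21.  -12.8]
a -60 ymin/max [-86.7  91.5]
a -40 ymin/max [-86.7  91.4]
a -20 ymin/max [-88.1  91.2]
a 0 ymin/max [-87.9  91.3]
a 20 ymin/max [-87.8  91.5]
a 40 ymin/max [-87.9  91.4]
[ 341  172   97  104 3741] 3
((509.52911376953125, -92.86934661865234), (128.31053161621094, 73.75125885009766), 12.875865936279297) z [39.88540275 44.62062834 49.65471503]
```

>>> servo_tool --pt "0 0 0 -0.86 0.95 0.1 75" --pt "0 0 0 -0.86 0.95 0.1 75" --pt "0 0 0 -0.86 0.95 0.1 75" --pt "0 0 0 -0.86 0.95 0.1 75" --pt "0 0 0 -0.86 0.95 0.1 75" --pt "0 0 0 -0.86 0.95 0.1 75"

```text
t: 3.4
ee_pos: [489.3, -248.8, 320.2]
orientation: [-2.902, -1.2, 0.001]
ft_force: [-0.9, 0.4, -0.5]
width: 75.0
grasp_force: 0.0
```

>>> servo_tool --pt "0 0 0.372 -0.64 0.73 0.85 75" --pt "0 0 0.372 -0.64 0.73 0.85 75" --pt "0 0 0.372 -0.64 0.73 0.85 75" --pt "0 0 0.372 -0.64 0.73 0.85 75" --pt "0 0 0.372 -0.64 0.73 0.85 75" --pt "0 0 0.372 -0.64 0.73 0.85 75"

```text
t: 4.15
ee_pos: [501.9, -442.1, 150.8]
orientation: [-3.121, -0.354, 0.0]
ft_force: [-0.6, 0.1, 0.2]
width: 75.0
grasp_force: 0.0
```

Run:
```python
from h import *
o=st()
im,d,ci=snap('wrist','w2.png'); W=world(d,ci)
hsv=cv2.cvtColor(im,cv2.COLOR_RGB2HSV)
D=np.hypot(W[...,0]-502,W[...,1]+444)
m=(W[...,2]>3)&(W[...,2]<14)&(D<75)
m=cv2.morphologyEx(m.astype(np.uint8),cv2.MORPH_OPEN,np.ones((5,5)))
n,l,s,c=cv2.connectedComponentsWithStats(m);i=1+s[1:,4].argmax();print(s[i],n)
print(cv2.minAreaRect(np.float32(W[l==i][:,:2])),np.percentile(W[l==i][:,2],[5,50,95]))
```

```text
{'t': 4.15, 'qpos': [-0.74, 0.567, 1.573, 0.001, 1.002, 0.604], 'ee_pos': [501.918, -442.15, 150.763], 'orientation': [-3.121, -0.354, 0.0], 'ft_force': [-0.627, 0.124, 0.208], 'width': 74.956, 'grasp_force': 0.0}
[ 302  210   44   57 1583] 4
((485.5174560546875, -449.3104248046875), (54.67359924316406, 39.58134460449219), 12.03287124633789) [3.98168228 5.85691346 7.52212803]
```

View pics/w2.png

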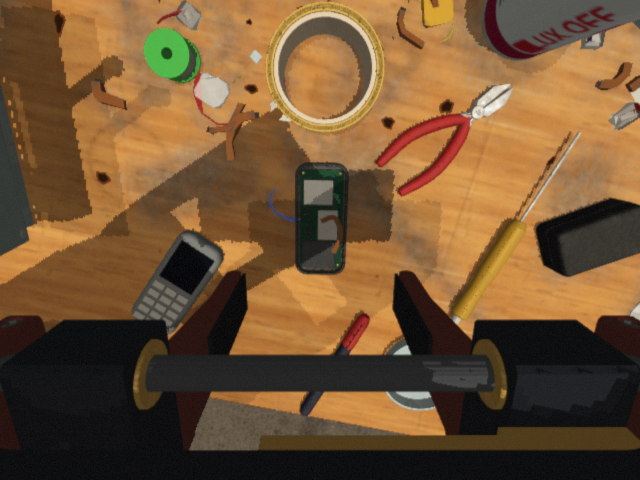

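```bash
cat >> h.py <<'E'
def ray(ci,u,v,z):
    K=ci['intrinsics'];r=ci['R'].T@np.array([(u-K[0,2])/K[0,0],(v-K[1,2])/K[1,1],1]);c=-ci['R'].T@ci['t'];return c+r*(z-c[2])/r[2]
E
python3 - <<'E'
from h import *
ci=ctrl.camera_info('wrist')
L,R,T,B=[ray(ci,*p,6) for p in((297,218),(348,218),(324,163),(321.5,273))]
print(L,R,np.linalg.norm(L-R),T,B,np.linalg.norm(T-B))
e=T-B;print('yaw',np.degrees(np.arctan2(e[1],e[0])),'c',(T+B)/2,(L+R)/2)
plan([((502.5,-443.5,40),pose(-77)),((502.5,-443.5,2),pose(-77))])
E
```

```text
[ 499.73813327 -421.77367708    6.        ] [ 510.09903574 -466.95532029    6.        ] 46.354386883033584 [ 553.06208511 -434.53209556    6.        ] [ 452.25954386 -455.60154192    6.        ] 102.98093945887626
yaw 11.805826469610237 c [ 502.66081449 -445.06681874    6.        ] [ 504.91858451 -444.36449868    6.        ]
[0.0, -0.0, -0.0, -0.0, 0.006, 0.559] rows>=1.8
[0.0, 0.0, 0.0, 0.0, 0.0, 0.19] rows>=0.6
```

>>> servo_tool --pt "0 0 0 0 0.006 0.4 75" --pt "0 0 0 0 0.006 0.6 75" --pt "0 0 0 0 0.006 0.735 75" --pt "0 0 0 0 0.006 0.735 75" --pt "0 0 0 0 0.006 0.735 40" --pt "0 0 0 0 0.006 0.735 40" --pt "0 0 0 0 0.006 0.735 40" --pt "0 0 0 0 0.006 0.735 40" --pt "0 0 0 0 0.006 0.735 40"

```text
t: 5.32
ee_pos: [501.7, -445.5, 4.9]
orientation: [3.121, 0.351, 0.001]
ft_force: [-1.9, 1.8, 6.8]
width: 46.1
grasp_force: 30.0
```

>>> servo_tool --pt "0 0 0 0 0 -0.25 40" --pt "0 0 0 0 0 -0.55 40" --pt "0 0 0 0 0 -0.85 40" --pt "0 0 0 0 0 -1 40" --pt "0 0 0 0 0 -1 40"

```text
t: 5.95
ee_pos: [502.4, -446.5, 207.0]
orientation: [3.117, 0.351, 0.006]
ft_force: [-0.3, 0.1, -0.6]
width: 46.6
grasp_force: 30.0
```

>>> servo_tool --pt "0 0 0 0 0 -0.25 40" --pt "0 0 0 0 0 -0.48 40" --pt "0 0 0 0.05 -0.2 -0.48 40" --pt "0 0 0 0.125 -0.5 -0.48 40" --pt "0 0 0 0.2 -0.78 -0.48 40" --pt "0 0 0 0.215 -0.853 -0.48 40"

```text
t: 6.7
ee_pos: [504.3, -266.3, 297.9]
orientation: [-3.119, -0.355, 0.004]
ft_force: [0.5, 0.4, 0.0]
width: 45.8
grasp_force: 30.0
```

>>> servo_tool --pt "0 0 0 0.075 -0.3 0 40" --pt "0 0 0 0.15 -0.6 0 40" --pt "0 0 0 0.2 -0.8 0 40" --pt "0 0 0 0.215 -0.853 0 40" --pt "0 0 0 0.215 -0.853 0 40" --pt "0 0 0 0.215 -0.853 0 40"

```text
t: 7.45
ee_pos: [509.3, -94.8, 299.3]
orientation: [3.122, 0.35, -0.001]
ft_force: [0.4, -0.1, -0.6]
width: 46.0
grasp_force: 30.0
```

Run:
```python
from h import *
o=st()
im,d,ci=snap('wrist','w3.png'); np.savez('/tmp/w3',d=d,im=im,**{k:ci[k] for k in('R','t','intrinsics')})
```

```text
{'t': 7.45, 'qpos': [-0.207, 0.179, 1.786, -0.0, 1.177, 1.141], 'ee_pos': [509.32, -94.788, 299.295], 'orientation': [3.122, 0.35, -0.001], 'ft_force': [0.422, -0.097, -0.562], 'width': 45.95, 'grasp_force': 30.0}
```

View pics/w3.png

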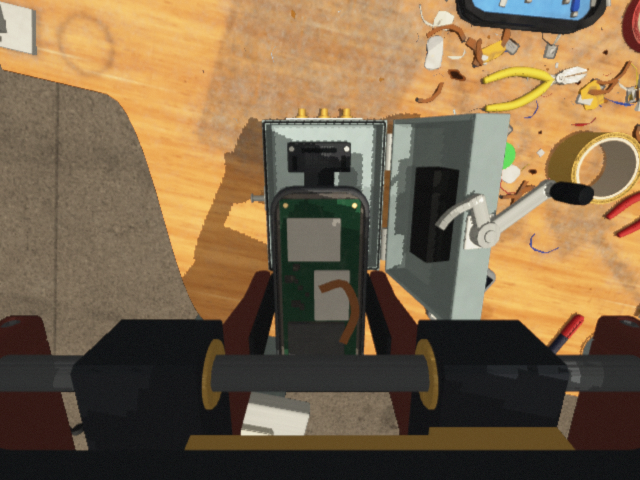

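Run:
```python
from h import *
f=np.load('/tmp/w3.npz');d,im=f['d'],f['im'];ci={k:f[k] for k in('R','t','intrinsics')};W=world(d,ci)
o=ctrl.get_obs();R=Ro.from_rotvec(o['orientation']);tcp=o['ee_pos']
loc=lambda P:np.round(R.inv().apply(np.array(P)-tcp),1)
print('screws',[ (np.round(W[v,u],1),loc(W[v,u])) for u,v in((292,148),(347,148))])
print('ray z45',[(np.round(ray(ci,u,v,47),1),loc(ray(ci,u,v,47))) for u,v in((292,148),(347,148))])
for v in (143,150,160):
  g=im[v].mean(1);k=[u for u in range(275,365) if g[u]<60];print(v,k[0],k[-1],np.round(W[v,k[len(k)//2]],1),loc(ray(ci,(k[0]+k[-1])/2,v,47)))
print('hs z',np.median(W[220:240,285:335,2]))
zt=np.median(W[220:240,285:335,2])
for v in(215,250):
  h=(W[v,:,2]>285); k=np.where(h[240:400])[0]+240; print(v,k[0],k[-1],loc(ray(ci,k[0],v,zt)),loc(ray(ci,k[-1],v,zt)))
col=(W[:,320,2]>285);k=np.where(col)[0];print('far end',k[0],loc(ray(ci,320,k[0],zt)))
# lid
print('knob',[np.round(W[v,u],1) for u,v in((555,190),(575,193),(585,194))],'pivot',np.round(W[240,485],1))
print('rims', [(u,np.round(W[200,u],1)) for u in (266,269,383)])
```

```text
screws [(array([560. , -50.6,  44.5]), array([ 59.3, -32. , 254.8])), (array([ 574.1, -112.9,   45.4]), array([ 59.3,  31.9, 254. ]))]
ray z45 [(array([560.1, -50.7,  47. ]), array([ 59.4, -31.8, 252.4])), (array([ 574.1, -112.7,   47. ]), array([ 59.4,  31.7, 252.4]))]
143 288 347 [572.1 -78.8  44.7] [ 65.   -2.4 252.4]
150 288 337 [563.9 -77.1  50. ] [ 57.1  -8.2 252.4]
160 288 349 [553.5 -84.2  43.7] [ 45.8  -1.2 252.4]
hs z 299.39227570877694
215 270 368 [ 39.  -23.7  -0. ] [39. 23. -0.]
250 272 367 [ 21.4 -23.5  -0. ] [21.3 23.2 -0. ]
far end 185 [53.3  0.1 -0. ]
knob [array([ 582.6, -258.4,  202.6]), array([ 583.8, -261.3,  219.2]), array([ 584.7, -267.5,  220.5])] pivot [ 534.8 -219.   206.5]
rims [(266, array([496.1, -33.5,  58.6])), (269, array([495.5, -36.3,  52.6])), (383, array([ 5.179e+02, -1.802e+02,  3.000e-01]))]
```

>>> servo_tool --pt "0 0 0 0.0 0 0.25 40" --pt "0 0 0 0 0 0.5 40" --pt "0 0 0 0 0 0.75 40" --pt "0 0 0 0 0 0.9 40" --pt "0 0 0 0 0 0.9 40" --pt "0 0 0 0 0 0.9 40"

```text
t: 8.25
ee_pos: [510.1, -94.3, 120.7]
orientation: [3.121, 0.35, 0.002]
ft_force: [0.1, 0.3, -1.4]
width: 46.3
grasp_force: 30.0
```

Run:
```python
from h import *
o=st()
im,d,ci=snap('wrist','w4.png'); np.savez('/tmp/w4',d=d,im=im,**{k:ci[k] for k in('R','t','intrinsics')})
```

```text
{'t': 8.25, 'qpos': [-0.206, 0.418, 1.935, -0.0, 0.787, 1.142], 'ee_pos': [510.08, -94.286, 120.658], 'orientation': [3.121, 0.35, 0.002], 'ft_force': [0.121, 0.288, -1.369], 'width': 46.27, 'grasp_force': 30.0}
```

View pics/w4.png

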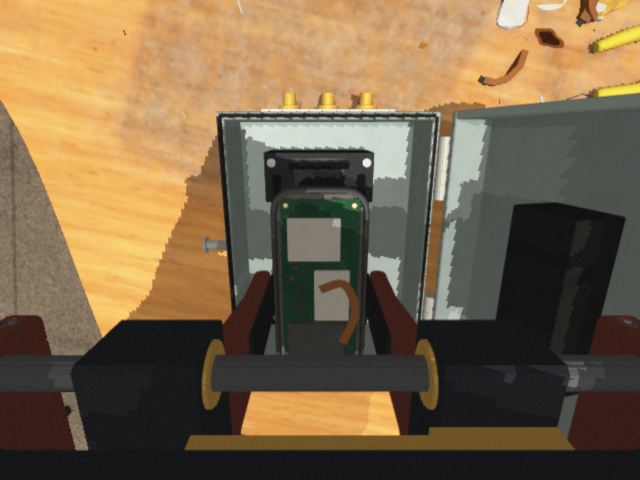

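Run:
```python
from h import *
f=np.load('/tmp/w4.npz');d,im=f['d'],f['im'];ci={k:f[k] for k in('R','t','intrinsics')};W=world(d,ci)
o=ctrl.get_obs();R=Ro.from_rotvec(o['orientation']);tcp=o['ee_pos']
loc=lambda P:np.round(R.inv().apply(np.array(P)-tcp),1)
print('screws',[ (np.round(W[v,u],1),loc(ray(ci,u,v,46))) for u,v in((270,163),(367,163))])
print('plate',[loc(ray(ci,u,v,45)) for u,v in((264,175),(373.5,175),(318,150))])
zt=np.median(W[220:240,285:335,2]);print(zt)
for v in(215,250):
  h=(W[v,:,2]>105); k=np.where(h[250:385])[0]+250; print(v,k[0],k[-1],loc(ray(ci,k[0],v,zt)),loc(ray(ci,k[-1],v,zt)))
col=(W[:,320,2]>105);k=np.where(col)[0];print('far end',k[0],loc(ray(ci,320,k[0],zt)))
print('rims',[loc(ray(ci,u,v,55)) for u,v in((219,114),(440,114),(229,250),(433,250))])
for n in('top','scene'):
    pass
```

```text
screws [(array([558.5, -49.3,  45.7]), array([ 56.7, -33.1,  75.2])), (array([ 572.8, -112.5,   46.1]), array([56.6, 31.7, 75.3]))]
plate [array([ 48.6, -37.6,  76.2]), array([48.6, 36.5, 76.2]), array([65.1, -1. , 76.2])]
120.8216463190532
215 270 368 [ 38.6 -23.6   0.3] [38.6 23.1  0.4]
250 272 367 [ 21.  -23.4   0.3] [21.  23.2  0.3]
far end 186 [52.4  0.2  0.4]
rims [array([ 87.3, -62.2,  66.2]), array([87.1, 74.6, 66.4]), array([ -1.5, -62.6,  66. ]), array([-1.7, 78.3, 66.2])]
```

>>> servo_tool --pt "0 0 0 -0.004 -0.002 0.1 40" --pt "0 0 0 -0.004 -0.002 0.2 40" --pt "0 0 0 -0.004 -0.002 0.27 40" --pt "0 0 0 -0.004 -0.002 0.3 40" --pt "0 0 0 -0.004 -0.002 0.32 40" --pt "0 0 0 -0.004 -0.002 0.335 40" --pt "0 0 0 -0.004 -0.002 0.345 40" --pt "0 0 0 -0.004 -0.002 0.345 40"

```text
t: 9.3
ee_pos: [508.4, -93.3, 50.7]
orientation: [3.122, 0.352, 0.0]
ft_force: [-0.5, 0.2, -0.6]
width: 46.4
grasp_force: 30.0
```

>>> servo_tool --pt "0 0 0 0 0 0.005 40" --pt "0 0 0 0 0 0.01 40" --pt "0 0 0 0 0 0.01 40"

```text
t: 9.68
ee_pos: [508.6, -93.3, 49.9]
orientation: [3.122, 0.352, 0.001]
ft_force: [-4.5, -0.3, 13.8]
width: 46.4
grasp_force: 30.0
```

>>> servo_tool --pt "0 0 0 0 0 0 58" --pt "0 0 0 0 0 0 58" --pt "0 0 0 0 0 0 58" --pt "0 0 0 0 0 -0.05 58" --pt "0 0 0 0 0 -0.2 58" --pt "0 0 0 0 0 -0.45 58" --pt "0 0 0 0 0 -0.7 58" --pt "0 0 0 0 0 -0.9 58" --pt "0 0 0 0 0 -1 58" --pt "0 0 0 0 0 -1 58"

```text
t: 10.92
ee_pos: [509.3, -93.5, 250.7]
orientation: [3.121, 0.351, 0.006]
ft_force: [-0.5, -0.8, -0.0]
width: 58.0
grasp_force: 0.0
```

Run:
```python
from h import *
o=st()
im,d,ci=snap('wrist','w5.png'); np.savez('/tmp/w5',d=d,im=im,**{k:ci[k] for k in('R','t','intrinsics')})
W=world(d,ci)
K=np.array([510.8,-98.8]);yw=np.radians(12.9);yb=np.array([np.cos(yw),np.sin(yw)]);xb=np.array([yb[1],-yb[0]])
h=cv2.cvtColor(im,cv2.COLOR_RGB2HSV)
m=(h[...,0]>55)&(h[...,0]<95)&(h[...,1]>110)&(W[...,2]>35)&(W[...,2]<65)&(np.linalg.norm(W[...,:2]-K,axis=-1)<80)
P=W[m]; A=np.c_[P[:,0]-K[0],P[:,1]-K[1],np.ones(len(P))];c,*_=np.linalg.lstsq(A,P[:,2],rcond=None)
print(len(P),'plane',np.round([c[:2]@xb,c[:2]@yb,c[2]],3),'z',np.percentile(P[:,2],[5,50,95]))
imt,_,_=snap('top'); cv2.imwrite('pics/both.png',np.vstack([cv2.resize(imt[180:310,230:460],None,fx=3.4,fy=3.4)[:, :640],im[100:260]])[:600,:,::-1])
```

```text
{'t': 10.925, 'qpos': [-0.204, 0.229, 1.841, -0.0, 1.067, 1.142], 'ee_pos': [509.286, -93.457, 250.707], 'orientation': [3.121, 0.351, 0.006], 'ft_force': [-0.54, -0.779, -0.042], 'width': 58.02, 'grasp_force': 0.0}
594 plane [ 4.0000e-03 -2.0000e-03  4.8092e+01] z [46.79255865 48.05695612 49.35090988]
```

View pics/w5.png

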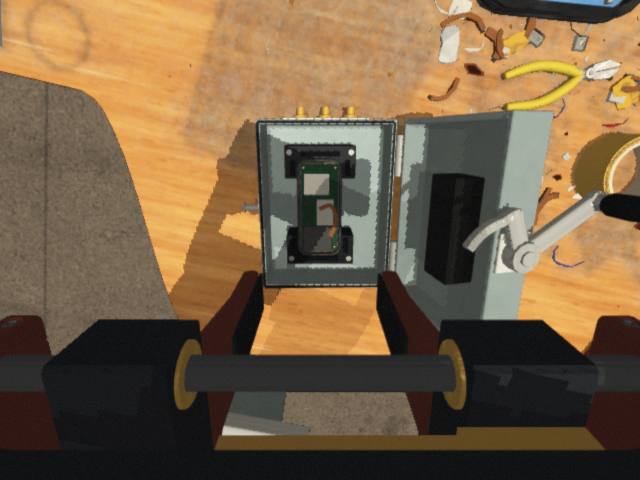

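>>> servo_tool --pt "0 0 0 0 0 -0.225 0" --pt "0 0 0 -0.25 0.1 -0.225 0" --pt "0 0 0 -0.25 0.4 -0.225 0" --pt "0 0 0 -0.25 0.7 -0.225 0" --pt "0 0 0 -0.25 0.9 -0.225 0" --pt "0 0 0 -0.25 0.9 -0.225 0" --pt "0 0 0 -0.25 0.9 -0.225 0"

```text
t: 11.9
ee_pos: [498.8, -279.1, 292.2]
orientation: [-3.12, -0.351, 0.004]
ft_force: [0.0, -0.1, -0.2]
width: 0.5
grasp_force: 0.0
```

```bash
cat >> h.py <<'E'
C=np.array([510.8,-98.8]);_y=np.radians(12.9);YB=np.array([np.cos(_y),np.sin(_y)]);XB=np.array([YB[1],-YB[0]])
def box(p): q=np.array(p[:2])-C; return np.round([q@XB,q@YB,p[2]],1)
E
python3 - <<'E'
from h import *
o=st();print(box(o['ee_pos']))
for n in('top','wrist'):
    im,d,ci=snap(n); W=world(d,ci).reshape(-1,3)
    B=np.c_[(W[:,:2]-C)@XB,(W[:,:2]-C)@YB,W[:,2]]
    k=(abs(B[:,1]+55)<30)&(B[:,0]>60)&(B[:,0]<165)&(B[:,2]>60)&(B[:,2]<230)
    b=B[k]; print(n,k.sum(),'top z',np.percentile(b[:,2],[50,90,98]) if k.sum() else '', 'maxx',[ (z,np.round(np.percentile(b[abs(b[:,2]-z)<6][:,0],[3,97]),1)) for z in(150,180,190) if (abs(b[:,2]-z)<6).sum()>5])
E
```

```text
{'t': 11.9, 'qpos': [-0.531, 0.272, 1.681, 0.0, 1.191, 0.816], 'ee_pos': [498.796, -279.062, 292.157], 'orientation': [-3.12, -0.351, 0.004], 'ft_force': [0.039, -0.13, -0.17], 'width': 0.524, 'grasp_force': 0.0}
[173.  -51.9 292.2]
top 167 top z [188.40678218 192.22056178 194.92075309] maxx [(190, array([111. , 137.2]))]
wrist 2795 top z [190.64898518 193.47020424 194.29788902] maxx [(150, array([97. , 98.1])), (180, array([135.4, 137.9])), (190, array([110. , 137.2]))]
```

>>> servo_tool --pt "0 0 0 0 0 0.25 0" --pt "0 0 0 0 0 0.5 0" --pt "0 0 0 0 0 0.685 0" --pt "0 0 0 0 0 0.685 0" --pt "0 0 0 0 -0.05 0.685 0" --pt "0 0 0 0 -0.1 0.685 0" --pt "0 0 0 0 -0.15 0.685 0" --pt "0 0 0 0 -0.2 0.685 0" --pt "0 0 0 0 -0.23 0.685 0"

```text
t: 13.12
ee_pos: [492.0, -236.7, 159.8]
orientation: [3.116, 0.352, 0.01]
ft_force: [1.2, -7.1, 8.1]
width: 0.5
grasp_force: 4.1
```

>>> servo_tool --pt "0 0 0 0 -0.043 -0.05 0" --pt "0 0 0 0 -0.09 -0.06 0" --pt "0 0 0 0 -0.14 -0.07 0" --pt "0 0 0 0 -0.195 -0.07 0" --pt "0 0 0 0 -0.25 -0.067 0" --pt "0 0 0 0 -0.31 -0.058 0" --pt "0 0 0 0 -0.365 -0.045 0"

```text
t: 14.0
ee_pos: [474.2, -163.5, 167.1]
orientation: [3.12, 0.352, 0.005]
ft_force: [0.9, -1.4, 5.4]
width: 0.3
grasp_force: 2.2
```

Run:
```python
from h import *
o=st();print(box(o['ee_pos']))
im,d,ci=snap('scene'); W=world(d,ci).reshape(-1,3)
B=np.c_[(W[:,:2]-C)@XB,(W[:,:2]-C)@YB,W[:,2]]
# outer face of lid: right-hand side seen by scene camera, strip clear of the finger
k=(B[:,1]>-88)&(B[:,1]<-75)&(B[:,0]>-70)&(B[:,0]<140)&(B[:,2]>62)
b=B[k];n=0
for x in range(-60,140,20):
    s=b[abs(b[:,0]-x)<5]
    if len(s)>3:print(x,np.round(np.percentile(s[:,2],[5,50,97]),0),len(s))
```

```text
{'t': 14.0, 'qpos': [-0.356, 0.321, 1.945, -0.0, 0.872, 0.991], 'ee_pos': [474.174, -163.5, 167.13], 'orientation': [3.12, 0.352, 0.005], 'ft_force': [0.931, -1.438, 5.414], 'width': 0.327, 'grasp_force': 2.239}
[ 54.9 -50.1 167.1]
-20 [251. 273. 476.] 188
0 [258. 263. 288.] 29
20 [162. 332. 473.] 105
40 [171. 355. 455.] 476
60 [136. 348. 441.] 432
80 [105. 381. 431.] 658
100 [ 77. 432. 467.] 116
120 [260. 282. 291.] 61
```

>>> servo_tool --pt "0 0 0 0 -0.055 0.02 0" --pt "0 0 0 0 -0.105 0.043 0" --pt "0 0 0 0 -0.155 0.073 0" --pt "0 0 0 0 -0.2 0.107 0" --pt "0 0 0 0 -0.24 0.147 0" --pt "0 0 0 0 -0.28 0.188 0" --pt "0 0 0 0 -0.312 0.235 0" --pt "0 0 0 0 -0.34 0.284 0" --pt "0 0 0 0 -0.365 0.336 0" --pt "0 0 0 0 -0.375 0.363 0"

```text
t: 15.3
ee_pos: [455.9, -90.4, 92.1]
orientation: [-3.121, -0.352, 0.002]
ft_force: [-1.1, -0.0, 1.5]
width: 0.2
grasp_force: 0.6
```

>>> servo_tool --pt "0 0 0 0 0 0.012 0" --pt "0 0 0 0 0 0.02 0" --pt "0 0 0 0 0 0.026 0" --pt "0 0 0 0 0 0.026 0"

```text
t: 15.8
ee_pos: [456.3, -90.5, 88.3]
orientation: [-3.121, -0.351, 0.0]
ft_force: [-2.8, 3.6, 5.8]
width: 0.7
grasp_force: 2.9
```

>>> servo_tool --pt "0 0 0 0 0 0.01 0" --pt "0 0 0 0 0 0.016 0" --pt "0 0 0 0 0 0.016 0" --pt "0 0 0 0 0 0.016 0"

```text
t: 16.3
ee_pos: [456.3, -89.9, 86.3]
orientation: [-3.121, -0.35, 0.0]
ft_force: [-6.3, 8.9, 24.7]
width: 0.6
grasp_force: 12.4
```

>>> servo_tool --pt "0 0 0 0 0 -0.1 0" --pt "0 0 0 0 0 -0.35 0" --pt "0 0 -0.1 0 0 -0.65 40" --pt "0 0 -0.25 0.1 -0.1 -0.7 40" --pt "0 0 -0.4 0.25 -0.25 -0.7 40" --pt "0 0 -0.5 0.395 -0.4 -0.7 40" --pt "0 0 -0.5 0.395 -0.4 -0.7 40" --pt "0 0 -0.5 0.395 -0.4 -0.7 40"

```text
t: 17.3
ee_pos: [515.9, 5.0, 224.7]
orientation: [2.776, 1.471, 0.0]
ft_force: [1.1, 0.1, -0.5]
width: 40.0
grasp_force: 0.0
```

Run:
```python
from h import *
o=st();print(box(o['ee_pos']))
for n in('scene','wrist'):
    im,d,ci=snap(n,n+'6.png'); W=world(d,ci)
    q=W[...,:2]-C;B=np.dstack([q@XB,q@YB,W[...,2]])
    k=(B[...,0]>-125)&(B[...,0]<-85)&(B[...,1]>5)&(B[...,1]<75)&(B[...,2]>70)&(B[...,2]<145)
    b=B[k]
    if len(b):print(n,'knob',len(b),np.round(np.percentile(b,[3,50,97],axis=0),1).tolist())
    k=(abs(B[...,1])<85)&(B[...,0]>-60)&(B[...,0]<70)&(B[...,2]>75)&(B[...,2]<105);b=B[k]
    if len(b)>50:
        c,*_=np.linalg.lstsq(np.c_[b[:,:2],np.ones(len(b))],b[:,2],rcond=None);print(n,'lid top: slope',np.round(c,3),len(b),'z front',round(c[2]-70*c[0],1))
plan([(np.r_[C-100*XB+28*YB,230],pose(12.9))])
```

```text
{'t': 17.3, 'qpos': [-0.013, 0.261, 1.867, -0.0, 1.014, 0.583], 'ee_pos': [515.899, 5.034, 224.743], 'orientation': [2.776, 1.471, 0.0], 'ft_force': [1.092, 0.091, -0.453], 'width': 39.952, 'grasp_force': 0.0}
[-100.1   28.2  224.7]
scene knob 70 [[-107.8, 26.5, 120.5], [-95.4, 28.5, 129.4], [-85.9, 35.2, 134.3]]
scene lid top: slope [-2.8000e-02  2.0000e-03  8.8654e+01] 2583 z front 90.6
wrist knob 629 [[-109.5, 27.3, 125.0], [-98.5, 34.9, 131.1], [-86.2, 40.9, 133.2]]
wrist lid top: slope [-2.3000e-02 -1.0000e-03  8.7346e+01] 13901 z front 88.9
[0.0, 0.0, -0.549, 0.002, -0.001, -0.026] rows>=4.4
```

View pics/wrist6.png

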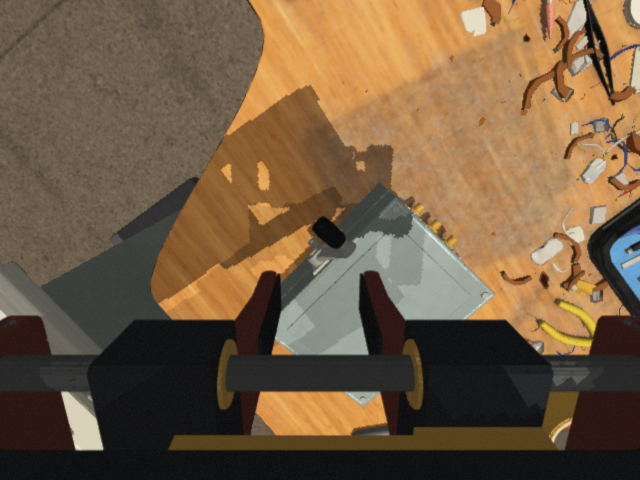

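Run:
```python
from h import *
w=lambda x,y,z:np.r_[C+x*XB+y*YB,z]
plan([(w(-99,34,180),pose(12.9)),(w(-99,34,106.5),pose(12.9))])
```

```text
[0.0, 0.0, -0.549, 0.021, 0.024, 0.224] rows>=4.4
[0.0, 0.0, 0.0, 0.0, 0.0, 0.368] rows>=1.2
```

>>> servo_tool --pt "0 0 -0.12 0.02 0.024 0 40" --pt "0 0 -0.25 0.02 0.024 0 40" --pt "0 0 -0.37 0.02 0.024 0.1 40" --pt "0 0 -0.5 0.02 0.024 0.22 40" --pt "0 0 -0.549 0.02 0.024 0.22 40" --pt "0 0 -0.549 0.02 0.024 0.22 40"

```text
t: 18.15
ee_pos: [521.7, 4.9, 180.6]
orientation: [-1.958, -2.456, 0.0]
ft_force: [0.0, 0.0, -0.1]
width: 40.3
grasp_force: 0.0
```

>>> servo_tool --pt "0 0 0 0 0 0.15 40" --pt "0 0 0 0 0 0.3 40" --pt "0 0 0 0 0 0.37 40" --pt "0 0 0 0 0 0.37 40" --pt "0 0 0 0 0 0.37 8" --pt "0 0 0 0 0 0.37 8" --pt "0 0 0 0 0 0.37 8" --pt "0 0 0 0 0 0.37 8"

```text
t: 19.15
ee_pos: [522.5, 5.5, 107.3]
orientation: [1.955, 2.458, 0.001]
ft_force: [0.2, 1.4, 3.3]
width: 14.7
grasp_force: 30.0
```

>>> servo_tool --pt "0 0 0 0 0.024 0.018 8" --pt "0 0 0 0 0.045 0.04 8" --pt "0 0 0 0 0.064 0.061 8" --pt "0 0 0 0 0.08 0.084 8" --pt "0 0 0 0 0.095 0.108 8" --pt "0 0 0 0 0.107 0.134 8"

```text
t: 19.9
ee_pos: [542.6, 10.9, 79.9]
orientation: [-1.955, -2.458, -0.0]
ft_force: [-2.1, 3.2, 6.1]
width: 14.9
grasp_force: 30.0
```

>>> servo_tool --pt "0 0 0 0 0.01 0.026 8" --pt "0 0 0 0 0.019 0.053 8" --pt "0 0 0 0 0.025 0.08 8" --pt "0 0 0 0 0.028 0.108 8" --pt "0 0 0 0 0.029 0.138 8" --pt "0 0 0 0 0.028 0.168 8" --pt "0 0 0 0 0.027 0.18 8" --pt "0 0 0 0 0.027 0.18 8"

```text
t: 20.9
ee_pos: [549.8, 13.0, 44.3]
orientation: [1.955, 2.457, 0.005]
ft_force: [4.3, 9.7, 1.6]
width: 14.8
grasp_force: 30.0
```

>>> servo_tool --pt "0 0 0 0 -0.003 0.015 8" --pt "0 0 0 0 -0.005 0.025 8" --pt "0 0 0 0 -0.005 0.025 8"

```text
t: 21.28
ee_pos: [549.7, 12.9, 39.6]
orientation: [1.954, 2.456, 0.007]
ft_force: [3.8, 10.8, 2.0]
width: 14.9
grasp_force: 30.0
```

Run:
```python
from h import *
o=st();print(box(o['ee_pos']))
for n in('scene','top'):
    im,d,ci=snap(n,n+'7.png'); W=world(d,ci)
    q=W[...,:2]-C;B=np.dstack([q@XB,q@YB,W[...,2]])
    k=(B[...,1]>-85)&(B[...,1]<10)&(B[...,0]>-60)&(B[...,0]<60)&(B[...,2]>75)&(B[...,2]<105);b=B[k]
    c,*_=np.linalg.lstsq(np.c_[b[:,:2],np.ones(len(b))],b[:,2],rcond=None);print(n,'lid top: slope',np.round(c,3),len(b))
```

```text
{'t': 21.275, 'qpos': [0.001, 0.59, 1.894, 0.003, 0.653, -0.228], 'ee_pos': [549.709, 12.931, 39.633], 'orientation': [1.954, 2.456, 0.007], 'ft_force': [3.848, 10.841, 1.963], 'width': 14.854, 'grasp_force': 30.0}
[-100.2   62.9   39.6]
scene lid top: slope [-4.000e-03  9.000e-03  8.735e+01] 1437
top lid top: slope [-2.000e-03  9.000e-03  8.597e+01] 2205
```

>>> servo_tool --pt "0 0 0 0 0 0 40" --pt "0 0 0 0 0 0 40" --pt "0 0 0 0 0 0 40" --pt "0 0 0 0 0 -0.2 40" --pt "0 0 0 0 0 -0.45 40" --pt "0 0 0 0 0 -0.7 40" --pt "0 0 0 0 0 -0.9 40" --pt "0 0 0 0 0 -0.9 40"

```text
t: 22.38
ee_pos: [549.0, 11.0, 222.1]
orientation: [1.953, 2.455, 0.006]
ft_force: [-0.1, -0.4, 0.1]
width: 40.3
grasp_force: 0.0
```

Run:
```python
from h import *
o=st();print(box(o['ee_pos']))
for n in('scene','top','wrist'):
    im,d,ci=snap(n,n+'8.png'); W=world(d,ci)
    q=W[...,:2]-C;B=np.dstack([q@XB,q@YB,W[...,2]])
    k=(B[...,1]>-85)&(B[...,1]<85)&(B[...,0]>-60)&(B[...,0]<60)&(B[...,2]>75)&(B[...,2]<105);b=B[k]
    c,*_=np.linalg.lstsq(np.c_[b[:,:2],np.ones(len(b))],b[:,2],rcond=None);print(n,'lid top: slope',np.round(c,4),len(b))
    k=(B[...,0]>-115)&(B[...,0]<-86)&(B[...,1]>20)&(B[...,1]<90)&(B[...,2]>45)&(B[...,2]<145);b=B[k]
    if len(b):print(n,'knob',len(b),np.round(np.percentile(b,[3,50,97],axis=0),1).tolist())
    k=(B[...,0]>-86)&(B[...,0]<-73)&(B[...,1]>0)&(B[...,1]<90)&(B[...,2]>30)&(B[...,2]<145);b=B[k]
    for y in range(5,65,10):
        s=b[abs(b[:,1]-y)<5]
        if len(s)>3:print('  lever y',y,len(s),np.round(np.percentile(s[:,2],[50,90]),1))
    if n=='scene': a=im
    if n=='wrist': cv2.imwrite('pics/fin.png',np.vstack([im[150:330,150:550],cv2.resize(a[180:300,190:350],(400,300))])[:,:,::-1])
```

```text
{'t': 22.375, 'qpos': [-0.002, 0.31, 1.804, -0.0, 1.021, -0.228], 'ee_pos': [548.953, 11.031, 222.053], 'orientation': [1.953, 2.455, 0.006], 'ft_force': [-0.128, -0.421, 0.066], 'width': 40.323, 'grasp_force': 0.0}
[-98.5  61.7 222.1]
scene lid top: slope [-3.30000e-03  2.60000e-03  8.70562e+01] 2314
scene knob 42 [[-108.3, 54.5, 63.7], [-100.2, 57.3, 70.9], [-89.4, 63.6, 74.0]]
top lid top: slope [-1.70000e-03  3.00000e-04  8.56595e+01] 3878
top knob 58 [[-105.8, 55.2, 64.5], [-96.1, 60.9, 70.8], [-86.9, 68.8, 74.7]]
  lever y 5 18 [77.5 79.8]
  lever y 15 15 [73.4 75.3]
  lever y 25 13 [72.5 76. ]
  lever y 35 13 [72.6 74.2]
  lever y 45 13 [71.6 73.2]
  lever y 55 18 [69.7 74.1]
wrist lid top: slope [ 5.30000e-03 -7.00000e-04  8.58846e+01] 10720
wrist knob 440 [[-111.1, 54.4, 65.6], [-100.0, 61.6, 70.8], [-87.2, 68.8, 73.0]]
  lever y 5 250 [74.2 78.9]
  lever y 15 108 [73.8 75.1]
  lever y 25 103 [73.1 74.6]
  lever y 35 96 [72.3 73.6]
  lever y 45 98 [71.5 73. ]
  lever y 55 111 [71.2 72.5]
```

View pics/fin.png

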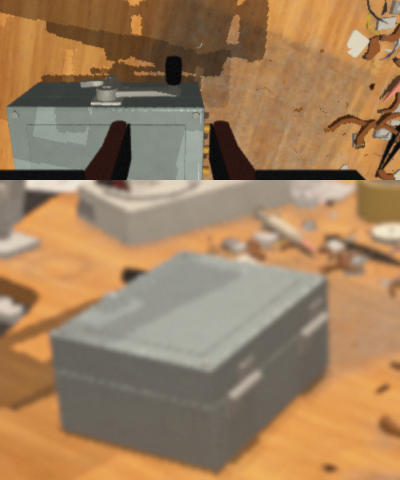

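The knob is over at (174,70) in the upper crop and the lid sits flush in the lower one. The lever reads about 4° below level, so I'll press the knob from above to make sure it's all the way over.

>>> servo_tool --pt "0 0 0 0 0 0.25 0" --pt "0 0 0 0 0 0.5 0" --pt "0 0 0 0 0 0.68 0" --pt "0 0 0 0 0 0.72 0" --pt "0 0 0 0 0 0.74 0" --pt "0 0 0 0 0 0.755 0" --pt "0 0 0 0 0 0.765 0" --pt "0 0 0 0 0 0.765 0"

```text
t: 23.52
ee_pos: [546.9, 11.6, 69.3]
orientation: [-1.955, -2.458, -0.0]
ft_force: [-11.5, 2.8, 36.0]
width: 0.5
grasp_force: 16.6
```

>>> servo_tool --pt "0 0 0 0 0 -0.1 0" --pt "0 0 0 0 0 -0.4 0" --pt "0 0 0 0 0 -0.75 0" --pt "0 0 0 0 0 -0.75 0" --pt "0 0 0 0 0 -0.75 0"

```text
t: 24.15
ee_pos: [547.1, 11.2, 216.5]
orientation: [1.955, 2.458, 0.001]
ft_force: [0.3, -0.8, -0.4]
width: 0.7
grasp_force: 0.0
```

Run:
```python
from h import *
o=st()
for n in('wrist','top'):
    im,d,ci=snap(n); W=world(d,ci)
    q=W[...,:2]-C;B=np.dstack([q@XB,q@YB,W[...,2]])
    k=(abs(B[...,1])<85)&(abs(B[...,0])<60)&(B[...,2]>75)&(B[...,2]<105);b=B[k]
    c,*_=np.linalg.lstsq(np.c_[b[:,:2],np.ones(len(b))],b[:,2],rcond=None);print(n,'lid',np.round(c,4))
    k=(B[...,0]>-115)&(B[...,0]<-86)&(B[...,1]>20)&(B[...,1]<90)&(B[...,2]>45)&(B[...,2]<145);b=B[k]
    print('knob',np.round(np.percentile(b,[3,50,97],axis=0),1).tolist())
    if n=='top':
        for u,v in((375,214),(408,209),(387,296)):print(np.round(W[v,u]))
        a=cv2.imread('pics/top1.png')[:,:,::-1];df=cv2.absdiff(a,im).max(2);print('change spool/tape/phone',[int(df[r].max()) for r in(np.s_[208:222,378:386],np.s_[188:230,402:444],np.s_[270:320,368:406])])
```

```text
{'t': 24.15, 'qpos': [-0.001, 0.317, 1.809, -0.0, 1.015, -0.228], 'ee_pos': [547.091, 11.204, 216.464], 'orientation': [1.955, 2.458, 0.001], 'ft_force': [0.334, -0.827, -0.386], 'width': 0.714, 'grasp_force': 0.0}
wrist lid [5.70000e-03 2.90000e-03 8.59418e+01]
knob [[-111.2, 54.9, 64.2], [-99.9, 61.4, 69.9], [-87.5, 68.7, 72.2]]
top lid [-1.50000e-03 -3.00000e-04  8.55965e+01]
knob [[-109.2, 55.2, 65.2], [-98.6, 60.8, 69.2], [-87.1, 68.5, 73.7]]
[ 610. -301.    4.]
[ 615. -376.   41.]
[ 408. -324.   13.]
change spool/tape/phone [7, 7, 7]
```

The knob is on its stop, the lid is flush, and the spool, tape roll and key phone haven't moved, so I'm handing in.

```bash
python3 -c "
from workcell import ctrl
print(ctrl.close_job())"
```

```text
the job is handed in; nothing more can be done
None
```

The handset is in the nest board side up, the lid is flush and the lever is fully over; the key phone, tape roll and spool have not moved, and the job was handed in at about 24 s.

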